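Clear the welding bench: stand bottle, can and jar on the riser

ROBOT

A 6-joint arm with a two-finger parallel gripper is mounted at the origin on the work surface. World frame = base frame: x ahead of the robot, y to its left, z up, the work surface at z = 0. Lengths are in m, angles in rad, forces in N, time in s.
With the tool pointing down it reaches from about 0.375 to 0.9 m from the base axis. Payload 3.1 kg.
Tool frame: the origin (TCP) lies on the front face of the gripper's body, between the roots of the fingers; the fingertips stand 73 mm ahead of it and the grasp point (between the pads) lies 54 mm ahead of it (manip.tips_ahead is the distance from the TCP to the fingertips, in m); z points along the fingers, y is the line along which they close (so a half turn about z gives the same grasp; the last joint's range is limited). The gripper opens to 85 mm and grips with 20 to 120 N. Pads are 22 mm wide; open, the fingers measure 114 mm over their backs; the gripper's body (76 mm by 85 mm) begins 54 mm behind the grasp point. The pads swing forward as they close: fully open they stand 13 mm farther back than shut.
Start: joints at [0.987, 0.527, 1.433, -0, 1.181, -0.178], TCP at [0.247, 0.574, 0.304] pointing down, gripper open.
Joint ranges: [-3.08, 3.08], [-0.75, 2.2], [0.22, 2.44], [-1.43, 4.57], [0, 2.65], [-2.85, 2.85]. Speed limits (rad/s): [2.79, 2.79, 3.14, 3.14, 3.14, 3.14].

INTERFACE

Orientations are given as a unit quaternion [x, y, z, w].
In Python, from station import sense, eyes, workorder, manip gives the robot as it stands.
- The arm moves only by the shell command python3 -m inch 'ROWS' [OPENING] [FORCE]. ROWS is JSON, a list of rows, each an object of numbers: "dx", "dy", "dz": the shift along the tool's x, y, z in cm; "wx", "wy", "wz": the turn, a rotation vector about the tool's x, y, z in degrees. In form: [{"dx": .., "dy": .., "dz": .., "wx": .., "wy": .., "wz": ..}, ...]. A call has 1 to 10 rows; each row shifts and turns the commanded pose from where the row before left it, along the tool's axes as they then stand; what a row does not reach is not made up. A row lasts 1/8 s, in which the tool goes at most 62.5 mm and 10.7 degrees, less where a joint would pass 70% of its speed; a pose out of reach is approached as far as the arm can. A call with a gripper value outside its range is refused whole. OPENING is the opening, from 0 (shut) to 1 (fully open), set as the call begins (- or left out, the last holds). The fingers move at their own pace and stop on an object; FORCE is the grip in N (left out, the last holds). Time passes only in rows, so rows that do not move let the fingers close. It gives the time, the measured TCP pose, the force, the opening and the grip force at its end, in the units of the state.
- sense(): the state, without advancing time (a new reading comes with each control period).
- eyes.snapshot(name): name is "side" or "top" or "wrist"; returns the picture (480x640x3 uint8, red, green, blue); there is no depth.
- eyes.camera_params(name): a dict with "fx", "fy", "cx", "cy" (pixels), "rvec" (rotation vector, rad) and "tvec" (3), from world to camera coordinates, as OpenCV has them. Camera axes: x right, y down, z forward; pixel columns grow to the right and rows downward; lengths in m; the calibration is good to about 2 mm. A picture is of the moment at which its call begins: read the wrist's pose just before it. camera_params takes no time and is no camera call; for the wrist camera it gives the pose at the moment of the call.
- workorder.sign_off(): hands the job in; it is judged then, once.
The state is a dict: "t": time; "q": joint angles; "qd": joint speeds; "tau": joint torques, N m; "tcp_pos": TCP position; "tool_rot": TCP orientation; "force": force on the tool from outside, world axes, zero at the start; "ft_torque": the same for the moment, N m; "finger_gap": opening from 0.0 (shut) to 1.0 (fully open); "gripper_force": force on a finger pad.
Only numpy, scipy, OpenCV 4.12 (cv2) and the standard library are available. Lean on these libraries where they do the work, as an engineer would, in place of code of your own. Each camera call takes 0.05 s, during which the arm holds its last target. There are 200 camera calls.

TASK

Before the next weld, get the three containers off the bench: stand the square bottle that has fallen over, the spray can and the squat lidded jar upright on the flat steel riser, each with its whole foot on it, wherever there is room beside the small tin already there. Set them down gently rather than dropping them, keep the can and the jar upright on the way, and do not bump the tacked post or disturb the tin, the magnet or the brush.

Things in the scene. Friction and masses are not known exactly. Their poses are not given: they have to be found in the camera images.
- stand: Fixed dark steel riser, a plain flat-topped slab 110 mm (its x) by 380 mm (its y), top 30 mm above the bench. Origin at the centre of its underside on the bench; z up. It lies beyond the containers, long side roughly across the robot's view.
- bottle_center (a point): Grey square plastic bottle, 170 mm long with black cap, lying on a flat side. Point on its long axis half-way along (27 mm above the bench as it lies). Its x runs from base to cap; z up as it lies. Body 54 x 54 mm from the base (85 mm from this point, at -x) to 40 mm past it; then a neck and a 38 mm wide cap. Standing: x up, point 85 mm above its foot. 0.2 to 0.4 kg.
- can_center (a point): Bare aluminium spray can standing upright, 56 mm diameter, 150 mm tall; the straight wall ends 118 mm up, then it narrows to a cap of 36 mm diameter. Point on its axis, half-way up (75 mm above its foot); z up. About 0.2 to 0.4 kg.
- jar_center (a point): Squat steel jar standing upright, 75 mm tall, 62 mm diameter with a dark lid of 64 mm diameter on the upper 18 mm. Point on its axis, half-way up (37.5 mm above its foot); z up. About 0.25 to 0.5 kg.
- tin_center (a point): Small open steel tin with brass tips in it, 50 mm diameter, 50 mm tall, loose on the riser. Point on its axis, half-way up. Leave it where it stands.
- post: Fixed upright square steel tube, tacked to the bench: 40 x 40 mm, top 154 mm above the bench, on a 50 x 50 x 6 mm foot plate. Origin at the centre of its underside. It stands between the right-hand container and the riser; do not bump it.
- magnet: Grey block magnet lying on the bench, 70 (x) x 45 (y) x 18 mm tall. Origin at the centre of its underside. Leave it.
- brush: Hand brush lying on the bench, 180 mm long along its x, under 45 mm tall. Origin at the middle of its underside. Leave it.

How it is judged:
At the end, for the whole second after the job is handed in: Bottle (cap up), can and jar all stand on the riser, upright within 4 degrees, foot at the height of its top within 5 mm and wholly on it (2 to 4 mm of overhang allowed); tin within 20 mm, magnet and brush within 30 mm of where they were (x of bottle_center in the frame of stand between -0.032 and 0.032 m and y of bottle_center in the frame of stand between -0.167 and 0.167 m and z of bottle_center in the frame of stand between 0.11 and 0.12 m and angle between bottle_center's own x axis and vertical below 0.07 rad and x of can_center in the frame of stand between -0.03 and 0.03 m and y of can_center in the frame of stand between -0.165 and 0.165 m and z of can_center in the frame of stand between 0.1 and 0.11 m and angle between each of can_center, jar_center's own z axis and vertical below 0.07 rad and x of jar_center in the frame of stand between -0.027 and 0.027 m and y of jar_center in the frame of stand between -0.162 and 0.162 m and z of jar_center in the frame of stand between 0.0625 and 0.0725 m and distance of tin_center from where it was at the start of the episode below 0.02 m and distance of each of magnet, brush from where it was at the start of the episode below 0.03 m); the robot touches nothing.
It fails at once if the can or the jar was tipped more than 40 degrees (angle between any of can_center, jar_center's own z axis and vertical above 0.7 rad).
It fails at once if the tacked post was bumped (over 8 N) (contact force between post and anything else above 8 N).
It fails at once if the tin was pushed over 20 mm (distance of tin_center from where it was at the start of the episode above 0.02 m).
It fails at once if magnet or brush was pushed over 30 mm (distance of any of magnet, brush from where it was at the start of the episode above 0.03 m).
It fails at once if something was dropped or slammed on the riser (over 60 N) (contact force between stand and anything else above 60 N).
It also fails if it takes over 72 s, if anything falls off the work surface, if the arm or the gripper's body presses on something with over 40 N, if the wrist force passes 120 N, or if a joint passes its speed limit or range.

## Working session

There is one attempt and no reset: what is moved stays moved. The work goes in short steps, Python scripts to look and compute and a shell command to move; the robot and the scene stay as the last step left them, time stands still between calls to the robot, and variables do not carry over. Pictures are saved under pics/ and viewed, at most 10 in all, crops included, and the job is handed in when it is done.

```bash
ls; mkdir -p pics
python3 - <<'E'
from station import sense, eyes, workorder, manip
import cv2
s=sense();print(s['t'],s['tcp_pos'],s['tool_rot'],s['force'],s['finger_gap'])
for n in('side','top'):
    im=eyes.snapshot(n);cv2.imwrite(f'pics/{n}0.png',im[:,:,::-1]);print(n,eyes.camera_params(n))
E
```

```text
pics
0.0 [0.24638644 0.57378593 0.30294697] [ 2.01502080e-01  9.79487510e-01 -9.86190606e-04 -3.96773834e-04] [-0.28719394 -1.24020196  0.93263072] 0.996639806780151
side {'fx': 434.1057379383856, 'fy': 434.1057379383856, 'cx': 319.7464527909357, 'cy': 242.02499631384148, 'rvec': array([ 0.02067011, -2.84359164,  1.30378987]), 'tvec': array([0.51933361, 0.06800126, 0.85411312])}
top {'fx': 609.6569867306682, 'fy': 609.6569867306682, 'cx': 315.91064385220795, 'cy': 237.33903137947826, 'rvec': array([ 2.1017183 , -2.1566671 ,  0.19710886]), 'tvec': array([-0.00371168,  0.53005436,  1.10757987])}
```

View pics/top0.png

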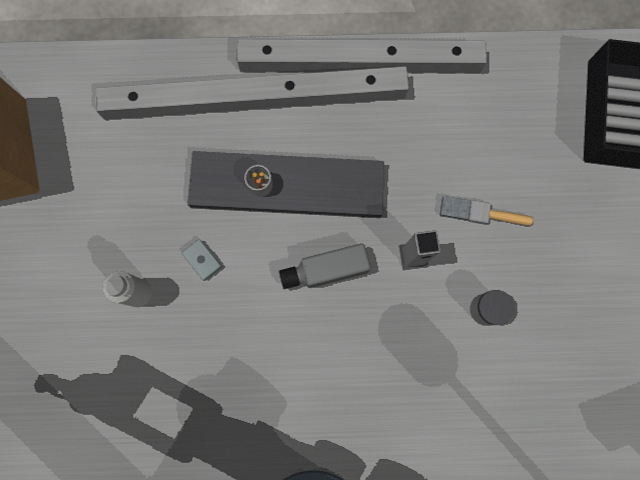

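View pics/side0.png

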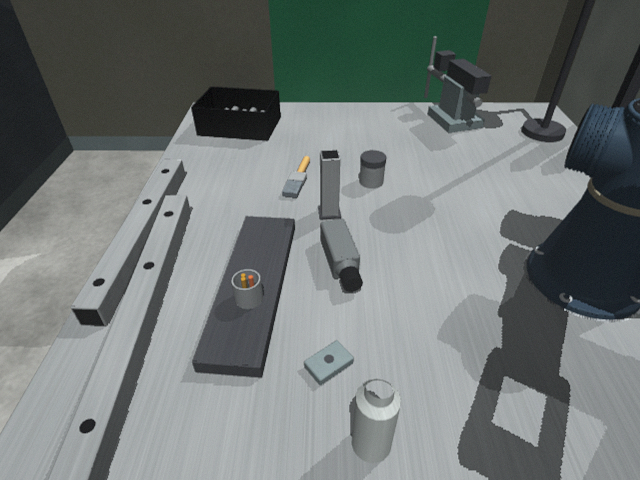

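Top view: the can is at about (120,287), the jar at (497,307), the bottle from its cap at (290,277) to its base at (368,260), and the post top at (427,243). The riser covers x 188–387 and y 152–217, with the tin at (258,178), the magnet at (202,259) and the brush at (485,210). The side view shows the same layout.

```bash
cat > h.py <<'E'
import numpy as np, cv2
from station import sense, eyes, manip
from scipy.spatial.transform import Rotation as R
def ray(n,uv,z,P=None):
    P=P or eyes.camera_params(n)
    Rm=cv2.Rodrigues(P['rvec'])[0];c=-Rm.T@P['tvec']
    uv=np.atleast_2d(np.array(uv,float))
    d=np.c_[(uv[:,0]-P['cx'])/P['fx'],(uv[:,1]-P['cy'])/P['fy'],np.ones(len(uv))]@Rm
    return c+d*((z-c[2])/d[:,2])[:,None]
def proj(n,X):
    P=eyes.camera_params(n);K=np.array([[P['fx'],0,P['cx']],[0,P['fy'],P['cy']],[0,0,1]])
    return cv2.projectPoints(np.atleast_2d(np.array(X,float)),P['rvec'],P['tvec'],K,None)[0][:,0]
E
python3 - <<'E'
from h import *
np.set_printoptions(precision=4,suppress=True)
im=cv2.imread('pics/top0.png');g=cv2.cvtColor(im,6)
def blob(mask,x0,y0,x1,y1):
    m=np.zeros_like(g);m[y0:y1,x0:x1]=mask[y0:y1,x0:x1]*255
    c=max(cv2.findContours(m,0,1)[0],key=cv2.contourArea);return c,cv2.minAreaRect(c)
print('vals riser',g[195,300],g[212,300],'lid',g[307,497],'bottle',g[262,340],'bodyside',g[283,340],'bench',g[300,250],'jar side',g[315,475],'post',g[243,427],g[255,410])
for nm,m,box,z in [('riser',g<66,(180,140,400,225),.03),('lid',g<62,(470,285,520,330),.075),('post',g<40,(412,230,445,258),.154),('cap',g<45,(275,262,303,292),.04)]:
    c,r=blob(m,*box);print(nm,r,cv2.contourArea(c));b=cv2.boxPoints(r);X=ray('top',b,z);print(X.mean(0),[np.linalg.norm(X[i]-X[i-1]) for i in range(2)]);print(X[:,:2].tolist() if nm in('riser','post') else '')
print('cancap',ray('top',(120,285),.15),'tin',ray('top',(258,178),.08),'magnet',ray('top',(202,259),.018))
for n,b in [('bottle',(265,235,385,300)),('can',(90,260,190,310)),('jar',(460,280,530,335))]:
    x0,y0,x1,y1=b;cv2.imwrite(f'pics/_{n}.png',cv2.resize(im[y0:y1,x0:x1],None,fx=4,fy=4,interpolation=0))
a=[cv2.imread(f'pics/_{n}.png') for n in('bottle','can','jar')]
H=sum(x.shape[0] for x in a);cv=np.zeros((H,480,3),np.uint8);y=0
for x in a: cv[y:y+x.shape[0],:x.shape[1]]=x;y+=x.shape[0]
cv2.imwrite('pics/crop.png',cv[:, :]);print(cv.shape)
cv2.imwrite('pics/crop.png',cv2.resize(cv,(400,H*400//480)))
E
```

```text
vals riser 79 35 lid 76 bottle 114 bodyside 146 bench 140 jar side 75 post 33 82
riser ((287.54595947265625, 210.95266723632812), (14.967103958129883, 196.88294982910156), 89.10945892333984) 413.5
[0.5865 0.036  0.03  ] [np.float64(0.02974316309477804), np.float64(0.38271357160075425)]
[[0.6031615302532869, 0.22728530421250692], [0.599532292978904, -0.1554110591412776], [0.5697647857296592, -0.15447521752978785], [0.573428657367573, 0.22650298660146598]]
lid ((483.79437255859375, 309.06982421875), (32.74192810058594, 12.593050003051758), 79.3803482055664) 46.0
[ 0.3851 -0.3179  0.075 ] [np.float64(0.0585704149268792), np.float64(0.023146243657676126)]

post ((427.3108215332031, 241.86485290527344), (18.248287200927734, 18.08388900756836), 80.53767395019531) 290.5
[ 0.4977 -0.2076  0.154 ] [np.float64(0.03161418725722112), np.float64(0.03132271709521361)]
[[0.5112588865050073, -0.1904354327009968], [0.5156755951880121, -0.2214451939163989], [0.4841900252334367, -0.22467247994201184], [0.47982694854848695, -0.1938251395072116]]
cap ((289.1177062988281, 277.47064208984375), (18.91777801513672, 16.492422103881836), 75.96376037597656) 280.0
[0.4557 0.0351 0.04  ] [np.float64(0.0358582525809998), np.float64(0.031128434283463173)]

cancap [[0.4374 0.3183 0.15  ]] tin [[0.6397 0.0884 0.08  ]] magnet [[0.4983 0.2035 0.018 ]]
(680, 480, 3)
```

View pics/crop.png

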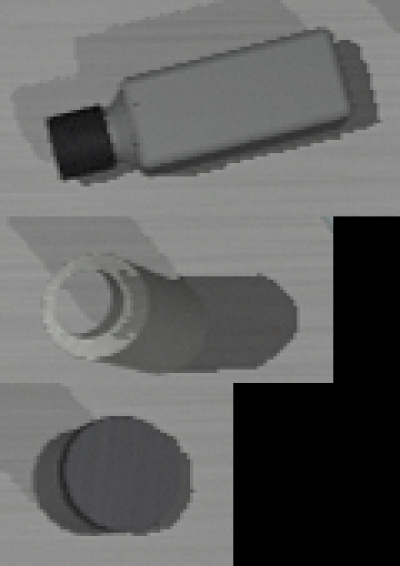

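Crop: the bottle's body runs from base (368,256) to shoulder (306,272), with the cap at (290,278). The can's cap circle is centred at (115,285) and its shoulder circle at (118.5,286). The jar lid is at (498,307.5), radius 18.

Run:
```python
from h import *
np.set_printoptions(precision=4,suppress=True)
g=cv2.cvtColor(cv2.imread('pics/top0.png'),6).astype(int)
for c in (210,230,300,350,375): print('col',c,g[145:170,c].tolist(),'|',g[200:222,c].tolist())
for r in (170,185,200): print('row',r,g[r,182:200].tolist(),'|',g[r,376:394].tolist())
for nm,p,z in [('body',(336.7,263.8),.045),('bcap',(289.9,277.9),.035),('base',(367.9,256),.03),('should',(306,271.6),.045),('cancap',(115.2,284.9),.15),('cansh',(118.5,286.1),.118),('jar',(497.8,307.5),.075),('brush',(485,210),.03)]:
    print(nm,ray('top',p,z)[0])
s=[('cancapS',(378,392),.15),('jartopS',(373,157),.075),('tinS',(247,277),.08),('riser TL',(244,217),.03),('riser TR',(295,218),.03),('riser BL',(195,365),.03),('riser BR',(262,371),.03),('post',(330,154),.154)]
for n,p,z in s: print(n,ray('side',p,z)[0])
```

```text
col 210 [139, 137, 136, 122, 123, 127, 120, 87, 76, 78, 79, 80, 75, 81, 75, 75, 78, 78, 76, 75, 78, 78, 79, 76, 76] | [79, 84, 80, 81, 79, 74, 35, 33, 41, 96, 144, 137, 136, 139, 140, 142, 140, 143, 144, 140, 136, 137]
col 230 [137, 138, 142, 141, 123, 124, 123, 123, 81, 76, 80, 79, 78, 79, 78, 74, 74, 79, 80, 76, 77, 77, 77, 77, 79] | [75, 79, 79, 79, 78, 79, 74, 36, 35, 47, 99, 141, 138, 137, 142, 140, 142, 143, 143, 139, 135, 139]
col 300 [143, 141, 146, 145, 144, 144, 145, 142, 134, 127, 123, 98, 73, 77, 76, 78, 78, 78, 77, 79, 79, 78, 80, 78, 77] | [78, 80, 80, 79, 78, 77, 80, 80, 80, 78, 73, 36, 35, 62, 132, 147, 144, 143, 141, 143, 145, 142]
col 350 [141, 141, 140, 140, 144, 141, 141, 139, 138, 137, 139, 125, 126, 119, 84, 74, 75, 73, 75, 74, 77, 77, 76, 76, 77] | [76, 76, 74, 77, 75, 77, 75, 76, 78, 81, 77, 76, 78, 52, 35, 38, 81, 143, 139, 140, 139, 138]
col 375 [139, 143, 139, 140, 140, 140, 141, 139, 137, 141, 141, 141, 139, 135, 120, 98, 73, 74, 76, 73, 75, 78, 74, 72, 77] | [74, 76, 73, 72, 69, 69, 64, 65, 65, 68, 69, 68, 67, 70, 59, 29, 27, 60, 130, 126, 124, 126]
row 1
[... 303 characters left out ...]
1, 139, 138, 136, 137, 137, 135]
row 200 [140, 141, 130, 124, 126, 105, 84, 83, 80, 82, 82, 82, 83, 81, 81, 81, 81, 81] | [75, 75, 76, 75, 74, 78, 68, 73, 81, 79, 74, 120, 141, 137, 137, 136, 139, 137]
body [ 0.4786 -0.0553  0.045 ]
bcap [0.4553 0.0338 0.035 ]
base [ 0.4942 -0.1161  0.03  ]
should [0.4653 0.0029 0.045 ]
cancap [0.4378 0.3264 0.15  ]
cansh [0.4391 0.331  0.118 ]
jar [ 0.3871 -0.3435  0.075 ]
brush [ 0.5786 -0.3472  0.03  ]
cancapS [0.4446 0.3418 0.15  ]
jartopS [ 0.3942 -0.3326  0.075 ]
tinS [0.6426 0.0873 0.08  ]
riser TL [ 0.689  -0.1472  0.03  ]
riser TR [ 0.5762 -0.1446  0.03  ]
riser BL [0.7086 0.2298 0.03  ]
riser BR [0.6034 0.239  0.03  ]
post [ 0.5003 -0.2058  0.154 ]
```

Run:
```python
from h import *
np.set_printoptions(precision=4,suppress=True)
print({k:(getattr(manip,k) if not callable(getattr(manip,k)) else 'fn') for k in dir(manip) if k[0]!='_'})
xs=[210,230,300,350,375];u=np.polyfit(xs,[152,152.8,156.3,158.8,160],1);l=np.polyfit(xs,[205.7,206.7,210.7,213,214.7],1)
U=lambda p,x:(x,np.polyval(p,x))
X=ray('top',[U(u,192.5),U(u,384),U(l,187),U(l,381.7)],.03)[:,:2];print(X,X.mean(0))
print('len',np.linalg.norm(X[0]-X[1]),np.linalg.norm(X[2]-X[3]),'w',np.linalg.norm(X[0]-X[2]),np.linalg.norm(X[1]-X[3]))
d=X[0]-X[1]+X[2]-X[3];print('riser y dir deg from +y',np.degrees(np.arctan2(-d[0],d[1])))
P=eyes.camera_params('wrist');s=sense();Rw=cv2.Rodrigues(P['rvec'])[0];c=-Rw.T@P['tvec'];T=R.from_quat(s['tool_rot'])
print('wrist cam in tool',T.inv().apply(c-s['tcp_pos']),'axis',T.inv().apply(Rw[2]),P['fx'])
print('tool axes',T.as_matrix(), s['q'])
```

```text
{'PlanningError': 'fn', 'tips_ahead': 0.0726}
[[ 0.7124  0.2216]
 [ 0.6836 -0.1557]
 [ 0.6044  0.2312]
 [ 0.5739 -0.1461]] [0.6435 0.0377]
len 0.37836205467433226 0.37855542808265985 w 0.10843615047995943 0.11010949533128027
riser y dir deg from +y -4.495216949296495
wrist cam in tool [ 0.0824 -0.0006 -0.0713] axis [-0.3227 -0.0001  0.9465] 430.17999673806133
tool axes [[-0.9188  0.3947 -0.0011]
 [ 0.3947  0.9188 -0.0016]
 [ 0.0003 -0.0019 -1.    ]] [ 0.9865  0.5284  1.4338 -0.      1.1814 -0.1785]
```

```bash
python3 -m inch '[{"wz":10.2},{"wz":10.2},{"wz":10.2},{"wz":10.2},{"wz":10.2},{"wz":10.2},{"wz":10}]' 1 40; python3 -m inch '[{"dx":-3.8,"dy":3.5},{"dx":-3.8,"dy":3.5},{"dx":-3.8,"dy":3.5},{"dx":-3.8,"dy":3.5},{"dx":-3.8,"dy":3.5},{"dx":-3.8,"dy":3.5},{}]'
python3 - <<'E'
from h import *
im=eyes.snapshot('wrist');cv2.imwrite('pics/w1.png',im[:,:,::-1])
print(sense()['q'],sense()['tcp_pos'])
E
```

```text
[ 9.86477103e-01  5.28257775e-01  1.43361167e+00  1.17346017e-05
  1.18144538e+00 -1.78487569e-01] [0.24645669 0.5738774  0.303154  ]invalid input at $[0]: expected keys dx, dy, dz, wx, wy, wz
invalid input at $[0]: expected keys dx, dy, dz, wx, wy, wz
```

View pics/w1.png

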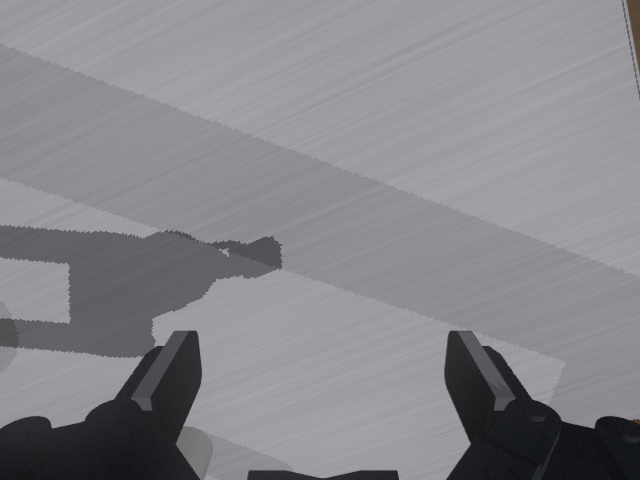

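The wrist picture only shows bare bench, because both moves were refused: every row needs all six keys.

```bash
python3 -m inch '[{"dx":0,"dy":0,"dz":0,"wx":0,"wy":0,"wz":10.2},{"dx":0,"dy":0,"dz":0,"wx":0,"wy":0,"wz":10.2},{"dx":0,"dy":0,"dz":0,"wx":0,"wy":0,"wz":10.2},{"dx":0,"dy":0,"dz":0,"wx":0,"wy":0,"wz":10.2},{"dx":0,"dy":0,"dz":0,"wx":0,"wy":0,"wz":10.2},{"dx":0,"dy":0,"dz":0,"wx":0,"wy":0,"wz":10.2},{"dx":0,"dy":0,"dz":0,"wx":0,"wy":0,"wz":10}]' 1 40; python3 -m inch '[{"dx":-3,"dy":3.5,"dz":0,"wx":0,"wy":0,"wz":0},{"dx":-3,"dy":3.5,"dz":0,"wx":0,"wy":0,"wz":0},{"dx":-3,"dy":3.5,"dz":0,"wx":0,"wy":0,"wz":0},{"dx":-3,"dy":3.5,"dz":0,"wx":0,"wy":0,"wz":0},{"dx":-3,"dy":3.5,"dz":0,"wx":0,"wy":0,"wz":0},{"dx":-3,"dy":3.5,"dz":0,"wx":0,"wy":0,"wz":0},{"dx":0,"dy":0,"dz":0,"wx":0,"wy":0,"wz":0}]'
python3 - <<'E'
from h import *
P=eyes.camera_params('wrist')
im=eyes.snapshot('wrist');cv2.imwrite('pics/w2.png',im[:,:,::-1])
np.save('w2.npy',P,allow_pickle=True)
print(sense()['q'],R.from_quat(sense()['tool_rot']).as_matrix())
E
```

```text
t: 1.02
tcp_pos: [0.2466, 0.574, 0.3035]
tool_rot: [0.736, 0.677, -0.0, 0.0]
force: [0.9, 0.1, -0.9]
finger_gap: 0.997
gripper_force: 0.0
t: 1.9
tcp_pos: [0.4444, 0.3763, 0.3036]
tool_rot: [0.736, 0.677, -0.0, 0.0]
force: [-0.4, -0.2, -0.5]
finger_gap: 0.997
gripper_force: 0.0
[5.13626766e-01 4.69856791e-01 1.54328643e+00 4.00479492e-04
 1.12920884e+00 5.94306346e-01] [[ 8.07627635e-02  9.96732999e-01 -8.39290452e-04]
 [ 9.96733345e-01 -8.07628402e-02 -5.77668934e-05]
 [-1.25361650e-04 -8.31883366e-04 -9.99999646e-01]]
```

View pics/w2.png

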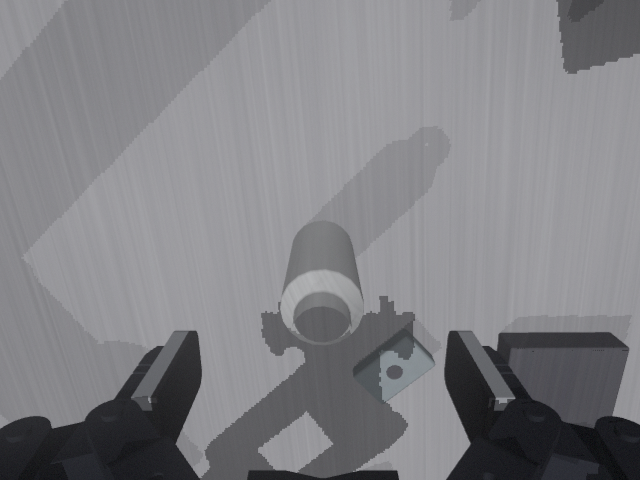

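The can is centred between the fingers: shoulder ellipse centre (322,308), cap centre about (322,318). The magnet is at (394,367) and the riser corner is at the right.

Run:
```python
from h import *
P=np.load('w2.npy',allow_pickle=True).item()
for p,z in [((322,308),.118),((322,318),.15),((622,352),.03),((502,340),.03)]: print(ray('',p,z,P)[0])
# FK fit-free: planar wrist check
```

```text
[0.44051429 0.32796738 0.118     ]
[0.44136695 0.33772679 0.15      ]
[0.70938077 0.21509731 0.03      ]
[0.59811813 0.23712986 0.03      ]
```

```bash
python3 -m inch '[{"dx":-2.3,"dy":0,"dz":0,"wx":0,"wy":0,"wz":0},{"dx":-2.3,"dy":0,"dz":0,"wx":0,"wy":0,"wz":0},{"dx":0,"dy":0,"dz":3,"wx":0,"wy":0,"wz":0},{"dx":0,"dy":0,"dz":3,"wx":0,"wy":0,"wz":0},{"dx":0,"dy":0,"dz":3,"wx":0,"wy":0,"wz":0},{"dx":0,"dy":0,"dz":3,"wx":0,"wy":0,"wz":0},{"dx":0,"dy":0,"dz":1.5,"wx":0,"wy":0,"wz":0},{"dx":0,"dy":0,"dz":1,"wx":0,"wy":0,"wz":0},{"dx":0,"dy":0,"dz":0,"wx":0,"wy":0,"wz":0}]'
python3 -m inch '[{"dx":0,"dy":0,"dz":0,"wx":0,"wy":0,"wz":0},{"dx":0,"dy":0,"dz":0,"wx":0,"wy":0,"wz":0},{"dx":0,"dy":0,"dz":0,"wx":0,"wy":0,"wz":0},{"dx":0,"dy":0,"dz":0,"wx":0,"wy":0,"wz":0},{"dx":0,"dy":0,"dz":0,"wx":0,"wy":0,"wz":0},{"dx":0,"dy":0,"dz":0,"wx":0,"wy":0,"wz":0}]' 0 40
```

```text
t: 3.08
tcp_pos: [0.4383, 0.3329, 0.1588]
tool_rot: [0.734, 0.679, -0.0, -0.0]
force: [0.7, -0.1, 0.7]
finger_gap: 1.003
gripper_force: 0.0
t: 3.82
tcp_pos: [0.4392, 0.3329, 0.1602]
tool_rot: [0.734, 0.679, 0.001, 0.0]
force: [0.2, 0.3, 7.2]
finger_gap: 0.647
gripper_force: 42.0
```

```bash
python3 -m inch '[{"dx":0,"dy":0,"dz":-1,"wx":0,"wy":0,"wz":0},{"dx":0,"dy":0,"dz":-3,"wx":0,"wy":0,"wz":0},{"dx":0,"dy":0,"dz":-3,"wx":0,"wy":0,"wz":0},{"dx":0,"dy":0,"dz":-3,"wx":0,"wy":0,"wz":0},{"dx":-1.2,"dy":1.9,"dz":0,"wx":0,"wy":0,"wz":0},{"dx":-2.4,"dy":3.8,"dz":0,"wx":0,"wy":0,"wz":0},{"dx":-2.4,"dy":3.8,"dz":0,"wx":0,"wy":0,"wz":0},{"dx":-2.4,"dy":3.8,"dz":0,"wx":0,"wy":0,"wz":0},{"dx":-2.4,"dy":3.8,"dz":0,"wx":0,"wy":0,"wz":0},{"dx":-2.4,"dy":3.8,"dz":0,"wx":0,"wy":0,"wz":0}]'
python3 -m inch '[{"dx":-1.3,"dy":1.9,"dz":0,"wx":0,"wy":0,"wz":0},{"dx":0,"dy":0,"dz":0,"wx":0,"wy":0,"wz":0},{"dx":0,"dy":0,"dz":0,"wx":0,"wy":0,"wz":0}]'
```

```text
t: 5.08
tcp_pos: [0.6376, 0.1825, 0.257]
tool_rot: [0.734, 0.679, -0.001, -0.001]
force: [0.5, 1.4, -1.9]
finger_gap: 0.642
gripper_force: 43.2
t: 5.45
tcp_pos: [0.6535, 0.1701, 0.2574]
tool_rot: [0.734, 0.679, -0.001, -0.001]
force: [-0.1, 0.0, -1.9]
finger_gap: 0.644
gripper_force: 43.2
```

Run:
```python
from h import *
P=eyes.camera_params('wrist')
a=eyes.snapshot('wrist');b=eyes.snapshot('side');np.save('w3.npy',P,allow_pickle=True)
cv2.imwrite('pics/w3.png',np.hstack([cv2.resize(a,(400,300)),cv2.resize(b,(400,300))])[:,:,::-1])
```

```text
(no output)
```

View pics/w3.png

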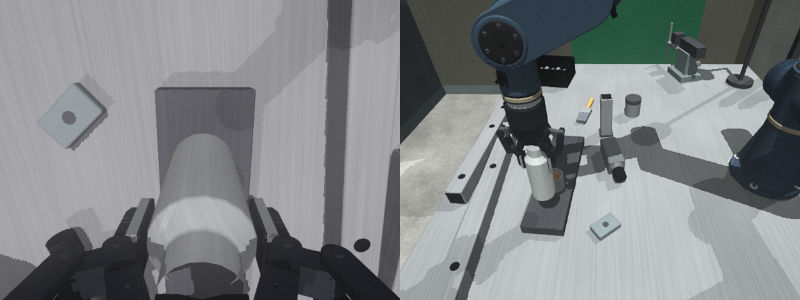

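The can hangs upright, centred over the left end of the riser and clear of the tin. The riser's end corners are at about (155,90) and (255,90) in the half-size wrist view.

```bash
python3 - <<'E'
from h import *
P=np.load('w3.npy',allow_pickle=True).item()
print(ray('',[(155*1.6,90*1.6),(255*1.6,90*1.6)],.03,P))
E
python3 -m inch '[{"dx":0,"dy":0,"dz":2,"wx":0,"wy":0,"wz":0},{"dx":0,"dy":0,"dz":2,"wx":0,"wy":0,"wz":0},{"dx":0,"dy":0,"dz":1.2,"wx":0,"wy":0,"wz":0},{"dx":0,"dy":0,"dz":0.6,"wx":0,"wy":0,"wz":0},{"dx":0,"dy":0,"dz":0.4,"wx":0,"wy":0,"wz":0},{"dx":0,"dy":0,"dz":0.2,"wx":0,"wy":0,"wz":0},{"dx":0,"dy":0,"dz":0,"wx":0,"wy":0,"wz":0}]'
```

```text
[[0.6068956  0.22776746 0.03      ]
 [0.71511761 0.21922977 0.03      ]]
t: 6.42
tcp_pos: [0.6547, 0.1704, 0.1952]
tool_rot: [0.734, 0.679, 0.0, 0.0]
force: [-0.2, 0.2, -1.8]
finger_gap: 0.64
gripper_force: 43.2
```

```bash
python3 -m inch '[{"dx":0,"dy":0.1,"dz":0.2,"wx":0,"wy":0,"wz":0},{"dx":0,"dy":0,"dz":0.15,"wx":0,"wy":0,"wz":0},{"dx":0,"dy":0,"dz":0.1,"wx":0,"wy":0,"wz":0},{"dx":0,"dy":0,"dz":0.1,"wx":0,"wy":0,"wz":0},{"dx":0,"dy":0,"dz":0,"wx":0,"wy":0,"wz":0}]'
```

```text
t: 7.05
tcp_pos: [0.6556, 0.1703, 0.1902]
tool_rot: [0.734, 0.679, 0.0, 0.0]
force: [-0.6, -0.5, 3.6]
finger_gap: 0.643
gripper_force: 43.6
```

Force changed from -1.8 to +3.6 N, so the can has touched down. I'll release and rise.

```bash
python3 -m inch '[{"dx":0,"dy":0,"dz":0,"wx":0,"wy":0,"wz":0},{"dx":0,"dy":0,"dz":0,"wx":0,"wy":0,"wz":0},{"dx":0,"dy":0,"dz":0,"wx":0,"wy":0,"wz":0},{"dx":0,"dy":0,"dz":0,"wx":0,"wy":0,"wz":0},{"dx":0,"dy":0,"dz":0,"wx":0,"wy":0,"wz":0}]' 1
python3 -m inch '[{"dx":0,"dy":0,"dz":-1.5,"wx":0,"wy":0,"wz":0},{"dx":0,"dy":0,"dz":-3,"wx":0,"wy":0,"wz":0},{"dx":0,"dy":0,"dz":-4,"wx":0,"wy":0,"wz":0},{"dx":0,"dy":0,"dz":-4,"wx":0,"wy":0,"wz":0},{"dx":0,"dy":0,"dz":0,"wx":0,"wy":0,"wz":0}]'; python3 -c "
from station import sense;print(sense()['q'].tolist())"
```

```text
t: 7.68
tcp_pos: [0.6556, 0.1703, 0.1893]
tool_rot: [0.734, 0.679, -0.0, -0.0]
force: [0.1, 0.5, -0.5]
finger_gap: 1.001
gripper_force: 0.0
t: 8.3
tcp_pos: [0.6576, 0.1706, 0.3203]
tool_rot: [0.734, 0.679, 0.004, 0.003]
force: [-0.2, -0.6, 0.8]
finger_gap: 1.003
gripper_force: 0.0
[0.0896865951899331, 0.5843618770515806, 1.273228703209225, 3.57301300689628e-05, 1.2731848563827708, 0.16720974751474219]
```

```bash
python3 -m inch '[{"dx":-5,"dy":0,"dz":0,"wx":0,"wy":0,"wz":0},{"dx":-5,"dy":0,"dz":0,"wx":0,"wy":0,"wz":0},{"dx":-5,"dy":0,"dz":0,"wx":0,"wy":0,"wz":0},{"dx":-5,"dy":0,"dz":0,"wx":0,"wy":0,"wz":0},{"dx":0,"dy":0,"dz":0,"wx":0,"wy":0,"wz":0}]'; python3 -m inch '[{"dx":0,"dy":0,"dz":0,"wx":0,"wy":10,"wz":0},{"dx":0,"dy":0,"dz":0,"wx":0,"wy":10,"wz":0},{"dx":0,"dy":0,"dz":0,"wx":0,"wy":10,"wz":0},{"dx":0,"dy":0,"dz":0,"wx":0,"wy":10,"wz":0},{"dx":0,"dy":0,"dz":0,"wx":0,"wy":10,"wz":0},{"dx":0,"dy":0,"dz":0,"wx":0,"wy":10,"wz":0},{"dx":0,"dy":0,"dz":0,"wx":0,"wy":10,"wz":0},{"dx":0,"dy":0,"dz":0,"wx":0,"wy":10,"wz":0},{"dx":0,"dy":0,"dz":0,"wx":0,"wy":10,"wz":0},{"dx":0,"dy":0,"dz":0,"wx":0,"wy":0,"wz":0}]'; python3 -c "
from h import *
s=sense();print(s['q'].tolist(),s['tcp_pos'],R.from_quat(s['tool_rot']).as_matrix())"
```

```text
t: 8.93
tcp_pos: [0.6395, -0.0328, 0.3139]
tool_rot: [0.736, 0.677, -0.001, -0.0]
force: [0.3, 1.4, -0.2]
finger_gap: 0.999
gripper_force: 0.0
t: 10.18
tcp_pos: [0.6397, -0.0283, 0.3116]
tool_rot: [0.52, 0.479, 0.518, -0.482]
force: [1.2, 0.6, -0.3]
finger_gap: 1.002
gripper_force: 0.0
[-0.5503038826277975, 0.8611069701772206, 1.4383912131199026, 1.2427089508350848, 1.9186409197921173, -0.780516673521344] [ 0.63974041 -0.02828459  0.31160397] [[ 6.00392003e-03  9.97036105e-01  7.67004473e-02]
 [-1.45121860e-03 -7.66930615e-02  9.97053694e-01]
 [ 9.99980923e-01 -6.09753976e-03  9.86458335e-04]]
```

```bash
python3 -m inch '[{"dx":0,"dy":0,"dz":0,"wx":0,"wy":-10,"wz":0},{"dx":0,"dy":0,"dz":0,"wx":0,"wy":-10,"wz":0},{"dx":0,"dy":0,"dz":0,"wx":0,"wy":-10,"wz":0},{"dx":0,"dy":0,"dz":0,"wx":0,"wy":-10,"wz":0},{"dx":0,"dy":0,"dz":0,"wx":0,"wy":-10,"wz":0},{"dx":0,"dy":0,"dz":0,"wx":0,"wy":-10,"wz":0},{"dx":0,"dy":0,"dz":0,"wx":0,"wy":-10,"wz":0},{"dx":0,"dy":0,"dz":0,"wx":0,"wy":-10,"wz":0},{"dx":0,"dy":0,"dz":0,"wx":0,"wy":-10,"wz":0},{"dx":0,"dy":0,"dz":0,"wx":0,"wy":0,"wz":0}]'; python3 -m inch '[{"dx":0.5,"dy":-4.35,"dz":0,"wx":0,"wy":0,"wz":0},{"dx":0,"dy":-4.35,"dz":0,"wx":0,"wy":0,"wz":0},{"dx":0,"dy":-4.35,"dz":0,"wx":0,"wy":0,"wz":0},{"dx":0,"dy":-4.35,"dz":0,"wx":0,"wy":0,"wz":0},{"dx":0,"dy":0,"dz":0,"wx":0,"wy":0,"wz":-9.5},{"dx":0,"dy":0,"dz":0,"wx":0,"wy":0,"wz":-9.5},{"dx":0,"dy":0,"dz":0,"wx":0,"wy":0,"wz":0}]'
python3 - <<'E'
from h import *
P=eyes.camera_params('wrist');np.save('w4.npy',P,allow_pickle=True)
a=eyes.snapshot('wrist');cv2.imwrite('pics/w4.png',a[:,:,::-1])
s=sense();print(s['tcp_pos'],R.from_quat(s['tool_rot']).as_matrix())
E
```

```text
t: 11.42
tcp_pos: [0.6403, -0.0262, 0.3166]
tool_rot: [0.732, 0.681, 0.001, 0.002]
force: [0.1, -0.9, 0.3]
finger_gap: 0.999
gripper_force: 0.0
t: 12.3
tcp_pos: [0.467, -0.0111, 0.315]
tool_rot: [0.613, 0.79, 0.001, 0.0]
force: [0.1, -0.0, 0.2]
finger_gap: 1.002
gripper_force: 0.0
[ 0.4670854  -0.01104108  0.31485052] [[-2.47438789e-01  9.68902581e-01  1.35465875e-03]
 [ 9.68903410e-01  2.47437828e-01  8.38920311e-04]
 [ 4.77638234e-04  1.52011491e-03 -9.99998731e-01]]
```

View pics/w4.png

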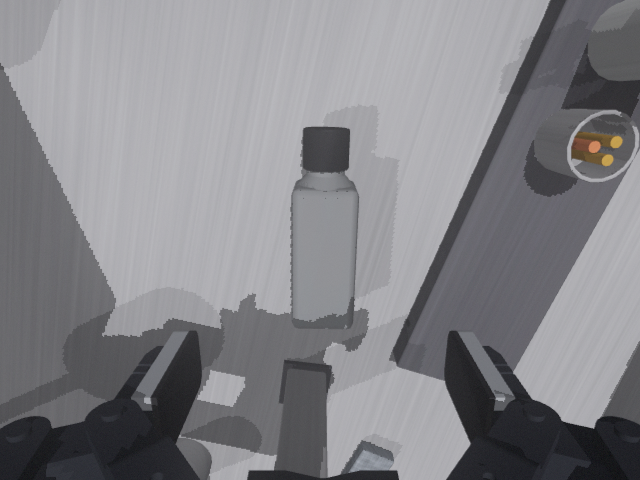

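The bottle is aligned with the tool, its axis at u≈325. Its shoulder is at v≈190 and its base at v≈325, with the post below at (305,365).

Run:
```python
from h import *
P=np.load('w4.npy',allow_pickle=True).item()
c=np.array([-.2474,.9689]);n=np.array([.9689,.2474]);t=np.array([.4671,-.011])
for p,z in [((325,189),.05),((327,127),.027),((323,327),.03),((292,190),.05),((358,190),.05),((291,318),.05),((354,318),.05)]:
    X=ray('',p,z,P)[0];print(p,X,'tool x,y rel',(X[:2]-t)@c,(X[:2]-t)@n)
```

```text
(325, 189) [0.46570009 0.00469075 0.05      ] tool x,y rel 0.015549110075102885 0.0025255172445284
(327, 127) [0.45597947 0.04964011 0.027     ] tool x,y rel 0.061505423006950055 0.004227679699515966
(323, 327) [ 0.49746181 -0.12577304  0.03      ] tool x,y rel -0.11871511286482037 0.0010227050981146714
(292, 190) [ 0.44062046 -0.00252365  0.05      ] tool x,y rel 0.014763773805794182 -0.02355897948616393
(358, 190) [0.49118537 0.01035976 0.05      ] tool x,y rel 0.014736749576956152 0.028620721345368572
(291, 318) [ 0.46527069 -0.113152    0.05      ] tool x,y rel -0.09852250434769166 -0.02704482255349439
(354, 318) [ 0.5187233  -0.09957104  0.05      ] tool x,y rel -0.09858808427187335 0.02810533766893236
```

```bash
python3 -m inch '[{"dx":-0.3,"dy":0.2,"dz":3,"wx":0,"wy":0,"wz":0},{"dx":0,"dy":0,"dz":4,"wx":0,"wy":0,"wz":0},{"dx":0,"dy":0,"dz":4,"wx":0,"wy":0,"wz":0},{"dx":0,"dy":0,"dz":4,"wx":0,"wy":0,"wz":0},{"dx":0,"dy":0,"dz":3,"wx":0,"wy":0,"wz":0},{"dx":0,"dy":0,"dz":2.5,"wx":0,"wy":0,"wz":0},{"dx":0,"dy":0,"dz":1.5,"wx":0,"wy":0,"wz":0},{"dx":0,"dy":0,"dz":0.7,"wx":0,"wy":0,"wz":0},{"dx":0,"dy":0,"dz":0.3,"wx":0,"wy":0,"wz":0},{"dx":0,"dy":0,"dz":0,"wx":0,"wy":0,"wz":0}]'
python3 -m inch '[{"dx":0,"dy":0,"dz":0,"wx":0,"wy":0,"wz":0},{"dx":0,"dy":0,"dz":0,"wx":0,"wy":0,"wz":0},{"dx":0,"dy":0,"dz":0,"wx":0,"wy":0,"wz":0},{"dx":0,"dy":0,"dz":0,"wx":0,"wy":0,"wz":0},{"dx":0,"dy":0,"dz":0,"wx":0,"wy":0,"wz":0},{"dx":0,"dy":0,"dz":0,"wx":0,"wy":0,"wz":0}]' 0 80
```

```text
t: 13.6
tcp_pos: [0.47, -0.0131, 0.0849]
tool_rot: [0.612, 0.791, 0.0, 0.0]
force: [-0.6, -0.5, -0.1]
finger_gap: 1.001
gripper_force: 0.0
t: 14.35
tcp_pos: [0.4699, -0.013, 0.0853]
tool_rot: [0.612, 0.791, 0.0, 0.001]
force: [-0.2, -0.8, 6.2]
finger_gap: 0.624
gripper_force: 83.8
```

```bash
python3 -m inch '[{"dx":0,"dy":0,"dz":-1,"wx":0,"wy":0,"wz":0},{"dx":0,"dy":0,"dz":-3,"wx":0,"wy":0,"wz":0},{"dx":0,"dy":0,"dz":-4,"wx":0,"wy":0,"wz":0},{"dx":0,"dy":0,"dz":-4,"wx":0,"wy":0,"wz":0},{"dx":0,"dy":0,"dz":-4,"wx":0,"wy":0,"wz":0},{"dx":0,"dy":0,"dz":-4,"wx":0,"wy":0,"wz":0},{"dx":0,"dy":0,"dz":-2,"wx":0,"wy":0,"wz":9.5},{"dx":0,"dy":0,"dz":0,"wx":0,"wy":0,"wz":9.5},{"dx":0,"dy":0,"dz":0,"wx":0,"wy":0,"wz":0}]'
python3 -m inch '[{"dx":0,"dy":4.2,"dz":0,"wx":0,"wy":0,"wz":0},{"dx":0,"dy":4.2,"dz":0,"wx":0,"wy":0,"wz":0},{"dx":-1,"dy":4.2,"dz":0,"wx":0,"wy":0,"wz":0},{"dx":-1,"dy":4.2,"dz":0,"wx":0,"wy":0,"wz":0},{"dx":-0.5,"dy":0,"dz":0,"wx":0,"wy":0,"wz":0},{"dx":0,"dy":0,"dz":0,"wx":0,"wy":0,"wz":0}]'
python3 -m inch '[{"dx":0,"dy":0,"dz":0,"wx":0,"wy":10,"wz":0},{"dx":0,"dy":0,"dz":0,"wx":0,"wy":10,"wz":0},{"dx":0,"dy":0,"dz":0,"wx":0,"wy":10,"wz":0},{"dx":0,"dy":0,"dz":0,"wx":0,"wy":10,"wz":0},{"dx":0,"dy":0,"dz":0,"wx":0,"wy":10,"wz":0},{"dx":0,"dy":0,"dz":0,"wx":0,"wy":10,"wz":0},{"dx":0,"dy":0,"dz":0,"wx":0,"wy":10,"wz":0},{"dx":0,"dy":0,"dz":0,"wx":0,"wy":10,"wz":0},{"dx":0,"dy":0,"dz":0,"wx":0,"wy":10,"wz":0},{"dx":0,"dy":0,"dz":0,"wx":0,"wy":0,"wz":0}]'
python3 - <<'E'
from h import *
np.set_printoptions(precision=4,suppress=True)
b=eyes.snapshot('side');a=eyes.snapshot('top');cv2.imwrite('pics/s5.png',np.hstack([cv2.resize(a,(400,300)),b[90:390,150:550]])[:,:,::-1])
s=sense();print(s['tcp_pos'],R.from_quat(s['tool_rot']).as_matrix())
E
```

```text
t: 15.48
tcp_pos: [0.4689, -0.0127, 0.3048]
tool_rot: [0.733, 0.68, -0.0, -0.0]
force: [-0.9, 0.5, -2.4]
finger_gap: 0.622
gripper_force: 83.9
t: 16.23
tcp_pos: [0.634, -0.051, 0.3031]
tool_rot: [0.734, 0.679, -0.001, -0.002]
force: [-0.5, 0.2, -1.2]
finger_gap: 0.623
gripper_force: 84.7
t: 17.48
tcp_pos: [0.6343, -0.0505, 0.302]
tool_rot: [0.52, 0.479, 0.518, -0.481]
force: [0.8, 0.6, -1.1]
finger_gap: 0.624
gripper_force: 84.9
[ 0.635  -0.0505  0.3045] [[ 0.0001  0.997   0.0772]
 [ 0.0032 -0.0772  0.997 ]
 [ 1.      0.0001 -0.0032]]
```

View pics/s5.png

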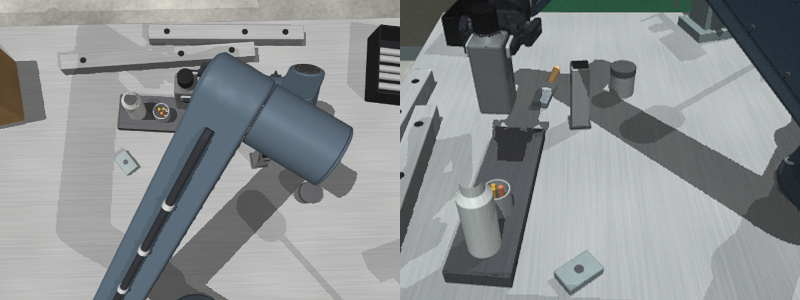

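The bottle stands cap-up in the grip above the riser, right of the tin. The can stands upright at the left end. I'll lower it, checking the force.

```bash
python3 -m inch '[{"dx":-2,"dy":0.2,"dz":0,"wx":0,"wy":0,"wz":0},{"dx":-2.5,"dy":0,"dz":0,"wx":0,"wy":0,"wz":0},{"dx":-2.5,"dy":0,"dz":0,"wx":0,"wy":0,"wz":0},{"dx":-2.5,"dy":0,"dz":0,"wx":0,"wy":0,"wz":0},{"dx":-2,"dy":0,"dz":0,"wx":0,"wy":0,"wz":0},{"dx":-1.5,"dy":0,"dz":0,"wx":0,"wy":0,"wz":0},{"dx":-1,"dy":0,"dz":0,"wx":0,"wy":0,"wz":0},{"dx":0,"dy":0,"dz":0,"wx":0,"wy":0,"wz":0}]'
python3 - <<'E'
from h import *
np.set_printoptions(precision=4,suppress=True)
s=sense();print(s['tcp_pos'],s['q'],R.from_quat(s['tool_rot']).as_matrix())
E
```

```text
t: 18.58
tcp_pos: [0.6371, -0.0511, 0.1639]
tool_rot: [0.519, 0.48, 0.519, -0.481]
force: [-0.3, -0.1, -2.2]
finger_gap: 0.628
gripper_force: 84.9
[ 0.6371 -0.0511  0.1639] [-0.5814  1.0931  1.3977  1.1577  1.868  -0.982 ] [[ 0.0006  0.997   0.0775]
 [-0.0005 -0.0775  0.997 ]
 [ 1.     -0.0006  0.0005]]
```

```bash
python3 -m inch '[{"dx":-0.8,"dy":0,"dz":0,"wx":0,"wy":0,"wz":0},{"dx":-0.5,"dy":0,"dz":0,"wx":0,"wy":0,"wz":0},{"dx":-0.3,"dy":0,"dz":0,"wx":0,"wy":0,"wz":0},{"dx":-0.2,"dy":0,"dz":0,"wx":0,"wy":0,"wz":0},{"dx":-0.2,"dy":0,"dz":0,"wx":0,"wy":0,"wz":0},{"dx":0,"dy":0,"dz":0,"wx":0,"wy":0,"wz":0}]'
python3 -m inch '[{"dx":-0.2,"dy":0,"dz":0,"wx":0,"wy":0,"wz":0},{"dx":-0.1,"dy":0,"dz":0,"wx":0,"wy":0,"wz":0},{"dx":0,"dy":0,"dz":0,"wx":0,"wy":0,"wz":0}]'
```

```text
t: 19.32
tcp_pos: [0.6372, -0.0511, 0.1443]
tool_rot: [0.519, 0.48, 0.519, -0.48]
force: [0.3, -0.8, -3.0]
finger_gap: 0.624
gripper_force: 84.9
t: 19.7
tcp_pos: [0.6372, -0.0511, 0.1413]
tool_rot: [0.519, 0.48, 0.519, -0.48]
force: [0.2, 0.2, -2.1]
finger_gap: 0.626
gripper_force: 84.9
```

```bash
python3 -m inch '[{"dx":-0.15,"dy":0,"dz":0,"wx":0,"wy":0,"wz":0},{"dx":-0.1,"dy":0,"dz":0,"wx":0,"wy":0,"wz":0},{"dx":0,"dy":0,"dz":0,"wx":0,"wy":0,"wz":0}]'
python3 -m inch '[{"dx":-0.1,"dy":0,"dz":0,"wx":0,"wy":0,"wz":0},{"dx":-0.05,"dy":0,"dz":0,"wx":0,"wy":0,"wz":0},{"dx":0,"dy":0,"dz":0,"wx":0,"wy":0,"wz":0}]'
```

```text
t: 20.08
tcp_pos: [0.6372, -0.0511, 0.1388]
tool_rot: [0.519, 0.48, 0.519, -0.48]
force: [1.0, -0.1, -2.0]
finger_gap: 0.626
gripper_force: 84.9
t: 20.45
tcp_pos: [0.6372, -0.0511, 0.1374]
tool_rot: [0.519, 0.48, 0.519, -0.48]
force: [0.3, -0.9, -2.9]
finger_gap: 0.624
gripper_force: 84.9
```

```bash
python3 -m inch '[{"dx":-0.1,"dy":0,"dz":0,"wx":0,"wy":0,"wz":0},{"dx":-0.05,"dy":0,"dz":0,"wx":0,"wy":0,"wz":0},{"dx":0,"dy":0,"dz":0,"wx":0,"wy":0,"wz":0}]'
python3 -m inch '[{"dx":-0.1,"dy":0,"dz":0,"wx":0,"wy":0,"wz":0},{"dx":-0.05,"dy":0,"dz":0,"wx":0,"wy":0,"wz":0},{"dx":0,"dy":0,"dz":0,"wx":0,"wy":0,"wz":0}]'
```

```text
t: 20.82
tcp_pos: [0.6372, -0.0511, 0.1359]
tool_rot: [0.519, 0.48, 0.519, -0.48]
force: [-0.7, -0.8, -2.2]
finger_gap: 0.624
gripper_force: 84.9
t: 21.2
tcp_pos: [0.6371, -0.0513, 0.1356]
tool_rot: [0.518, 0.48, 0.52, -0.481]
force: [-1.5, -1.0, 5.4]
finger_gap: 0.624
gripper_force: 84.9
```

```bash
python3 -m inch '[{"dx":0,"dy":0,"dz":0,"wx":0,"wy":0,"wz":0},{"dx":0,"dy":0,"dz":0,"wx":0,"wy":0,"wz":0},{"dx":0,"dy":0,"dz":0,"wx":0,"wy":0,"wz":0},{"dx":0,"dy":0,"dz":0,"wx":0,"wy":0,"wz":0},{"dx":0,"dy":0,"dz":0,"wx":0,"wy":0,"wz":0}]' 1 40
python3 -m inch '[{"dx":0,"dy":0,"dz":-1,"wx":0,"wy":0,"wz":0},{"dx":0,"dy":0,"dz":-2.5,"wx":0,"wy":0,"wz":0},{"dx":0,"dy":0,"dz":-3,"wx":0,"wy":0,"wz":0},{"dx":0,"dy":0,"dz":-2.5,"wx":0,"wy":0,"wz":0},{"dx":3,"dy":0,"dz":0,"wx":0,"wy":0,"wz":0},{"dx":4,"dy":0,"dz":0,"wx":0,"wy":0,"wz":0},{"dx":4,"dy":0,"dz":0,"wx":0,"wy":0,"wz":0},{"dx":4,"dy":0,"dz":0,"wx":0,"wy":0,"wz":0},{"dx":3,"dy":0,"dz":0,"wx":0,"wy":0,"wz":0},{"dx":0,"dy":0,"dz":0,"wx":0,"wy":0,"wz":0}]'
python3 -m inch '[{"dx":0,"dy":0,"dz":0,"wx":0,"wy":-10,"wz":0},{"dx":0,"dy":0,"dz":0,"wx":0,"wy":-10,"wz":0},{"dx":0,"dy":0,"dz":0,"wx":0,"wy":-10,"wz":0},{"dx":0,"dy":0,"dz":0,"wx":0,"wy":-10,"wz":0},{"dx":0,"dy":0,"dz":0,"wx":0,"wy":-10,"wz":0},{"dx":0,"dy":0,"dz":0,"wx":0,"wy":-10,"wz":0},{"dx":0,"dy":0,"dz":0,"wx":0,"wy":-10,"wz":0},{"dx":0,"dy":0,"dz":0,"wx":0,"wy":-10,"wz":0},{"dx":0,"dy":0,"dz":0,"wx":0,"wy":-10,"wz":0},{"dx":0,"dy":0,"dz":0,"wx":0,"wy":0,"wz":0}]'
python3 - <<'E'
from h import *
b=eyes.snapshot('side');a=eyes.snapshot('top');cv2.imwrite('pics/s6.png',np.hstack([cv2.resize(a,(400,300)),b[90:390,150:550]])[:,:,::-1])
cv2.imwrite('pics/t6.png',a[:,:,::-1])
E
```

```text
t: 21.82
tcp_pos: [0.6372, -0.0511, 0.1343]
tool_rot: [0.519, 0.48, 0.519, -0.48]
force: [0.2, 0.7, -0.1]
finger_gap: 1.0
gripper_force: 0.0
t: 23.08
tcp_pos: [0.6303, -0.1427, 0.317]
tool_rot: [0.519, 0.482, 0.52, -0.478]
force: [-0.6, 1.0, -0.5]
finger_gap: 1.0
gripper_force: 0.0
t: 24.32
tcp_pos: [0.63, -0.1395, 0.3136]
tool_rot: [0.733, 0.68, -0.0, -0.001]
force: [-0.0, 0.2, -1.3]
finger_gap: 1.002
gripper_force: 0.0
```

View pics/s6.png

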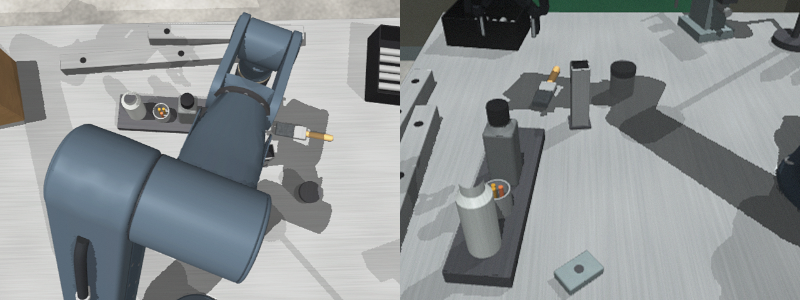

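Top and side views: the bottle stands cap-up on the riser at (187,103), and the can and tin are in place. The brush, post and magnet are untouched. Next is the jar.

```bash
python3 -m inch '[{"dx":-3,"dy":-3.8,"dz":0,"wx":0,"wy":0,"wz":0},{"dx":-3,"dy":-3.8,"dz":0,"wx":0,"wy":0,"wz":0},{"dx":-3,"dy":-3.8,"dz":0,"wx":0,"wy":0,"wz":0},{"dx":-3,"dy":-3.8,"dz":0,"wx":0,"wy":0,"wz":0},{"dx":-3,"dy":-3.8,"dz":0,"wx":0,"wy":0,"wz":0},{"dx":-3,"dy":-3.8,"dz":0,"wx":0,"wy":0,"wz":0},{"dx":0,"dy":0,"dz":0,"wx":0,"wy":0,"wz":0},{"dx":0,"dy":0,"dz":0,"wx":0,"wy":0,"wz":0}]'
python3 - <<'E'
from h import *
np.set_printoptions(precision=4,suppress=True)
P=eyes.camera_params('wrist');np.save('w7.npy',P,allow_pickle=True)
a=eyes.snapshot('wrist');cv2.imwrite('pics/w7.png',a[:,:,::-1])
s=sense();print(s['tcp_pos'],R.from_quat(s['tool_rot']).as_matrix()[:2,:2])
g=cv2.cvtColor(a,cv2.COLOR_RGB2GRAY)
K=np.array([[P['fx'],0,P['cx']],[0,P['fy'],P['cy']],[0,0,1]])
u,v=cv2.projectPoints(np.array([[.388,-.341,.075]]),P['rvec'],P['tvec'],K,None)[0].ravel();print('pred lid',u,v, g[int(v),int(u)])
b=cv2.medianBlur(g,5)
for T in (60,70,80,90,100):
    m=np.zeros_like(g);m[:330,180:460]=(b<T)[:330,180:460]*255
    for c in sorted(cv2.findContours(m,0,1)[0],key=cv2.contourArea)[::-1][:2]:
        if cv2.contourArea(c)>800: print(T,cv2.contourArea(c),cv2.boundingRect(c),cv2.fitEllipse(c))
c=cv2.HoughCircles(b,cv2.HOUGH_GRADIENT,1.5,60,param1=60,param2=40,minRadius=30,maxRadius=75);print(c)
E
```

```text
t: 25.42
tcp_pos: [0.3887, -0.3035, 0.3141]
tool_rot: [0.735, 0.678, 0.001, -0.0]
force: [0.3, 0.2, 0.0]
finger_gap: 1.002
gripper_force: 0.0
[ 0.3891 -0.3031  0.3142] [[ 0.0788  0.9969]
 [ 0.9969 -0.0788]]
pred lid 324.94052355841916 263.85074816302057 112
100 6467.5 (180, 43, 67, 142) ((207.55645751953125, 130.02532958984375), (63.4700927734375, 149.95896911621094), 171.5478973388672)
[[[329.25 264.75  40.8 ]
  [521.25  54.75  47.7 ]
  [375.75 188.25  36.9 ]]]
```

Run:
```python
from h import *
P=np.load('w7.npy',allow_pickle=True).item()
g=cv2.GaussianBlur(cv2.cvtColor(cv2.imread('pics/w7.png'),6),(3,3),0).astype(float)
# radial edge points around the Hough centre, ellipse fit
pts=[]
for th in np.arange(0,2*np.pi,.1):
    r=np.arange(33,50,.5);p=np.c_[329+r*np.cos(th),264.5+r*np.sin(th)]
    v=g[p[:,1].astype(int),p[:,0].astype(int)];k=np.argmax(np.abs(np.gradient(v)));pts.append(p[k])
e=cv2.fitEllipse(np.array(pts,np.float32));print(e)
for q in ((329,264.5),e[0]):
    X=ray('',q,.075,P)[0];print(X); 
X=ray('',e[0],.075,P)[0,:2]
d=X-np.array([.3891,-.3031]);print('dx',d@[.0788,.9969],'dy',d@[.9969,-.0788])
```

```text
((328.78277587890625, 265.1440124511719), (83.0831069946289, 83.50743865966797), 65.66830444335938)
[ 0.39108613 -0.34179151  0.075     ]
[ 0.39087775 -0.34231007  0.075     ]
dx -0.038948436294893155 dy 0.00486198862870818
```

```bash
python3 -m inch '[{"dx":-2,"dy":0.2,"dz":2,"wx":0,"wy":0,"wz":0},{"dx":-1.9,"dy":0.2,"dz":3,"wx":0,"wy":0,"wz":0},{"dx":0,"dy":0,"dz":3,"wx":0,"wy":0,"wz":0},{"dx":0,"dy":0,"dz":3,"wx":0,"wy":0,"wz":0},{"dx":0,"dy":0,"dz":3,"wx":0,"wy":0,"wz":0},{"dx":0,"dy":0,"dz":3,"wx":0,"wy":0,"wz":0},{"dx":0,"dy":0,"dz":2.5,"wx":0,"wy":0,"wz":0},{"dx":0,"dy":0,"dz":2,"wx":0,"wy":0,"wz":0},{"dx":0,"dy":0,"dz":0.8,"wx":0,"wy":0,"wz":0},{"dx":0,"dy":0,"dz":0,"wx":0,"wy":0,"wz":0}]'
python3 -m inch '[{"dx":0,"dy":0,"dz":0,"wx":0,"wy":0,"wz":0},{"dx":0,"dy":0,"dz":0,"wx":0,"wy":0,"wz":0},{"dx":0,"dy":0,"dz":0,"wx":0,"wy":0,"wz":0},{"dx":0,"dy":0,"dz":0,"wx":0,"wy":0,"wz":0},{"dx":0,"dy":0,"dz":0,"wx":0,"wy":0,"wz":0},{"dx":0,"dy":0,"dz":0,"wx":0,"wy":0,"wz":0}]' 0 60
```

```text
t: 26.72
tcp_pos: [0.3904, -0.3414, 0.091]
tool_rot: [0.734, 0.68, 0.0, -0.0]
force: [-0.2, -0.2, 0.7]
finger_gap: 1.0
gripper_force: 0.0
t: 27.48
tcp_pos: [0.3906, -0.3422, 0.0927]
tool_rot: [0.734, 0.679, 0.0, 0.001]
force: [1.2, 1.6, 7.3]
finger_gap: 0.726
gripper_force: 55.0
```

```bash
python3 -m inch '[{"dx":0,"dy":0,"dz":-1,"wx":0,"wy":0,"wz":0},{"dx":0,"dy":0,"dz":-3,"wx":0,"wy":0,"wz":0},{"dx":0,"dy":0,"dz":-4,"wx":0,"wy":0,"wz":0},{"dx":0,"dy":0,"dz":-4,"wx":0,"wy":0,"wz":0},{"dx":0,"dy":0,"dz":-4,"wx":0,"wy":0,"wz":0},{"dx":0,"dy":0,"dz":-4,"wx":0,"wy":0,"wz":0},{"dx":0,"dy":0,"dz":-3,"wx":0,"wy":0,"wz":0},{"dx":0,"dy":0,"dz":0,"wx":0,"wy":0,"wz":0}]'
python3 -m inch '[{"dx":2.3,"dy":1.8,"dz":0,"wx":0,"wy":0,"wz":0},{"dx":3.9,"dy":3.2,"dz":0,"wx":0,"wy":0,"wz":0},{"dx":3.9,"dy":3.2,"dz":0,"wx":0,"wy":0,"wz":0},{"dx":3.9,"dy":3.2,"dz":0,"wx":0,"wy":0,"wz":0},{"dx":3.9,"dy":3.2,"dz":0,"wx":0,"wy":0,"wz":0},{"dx":3.9,"dy":3.2,"dz":0,"wx":0,"wy":0,"wz":0},{"dx":3.3,"dy":2.6,"dz":0,"wx":0,"wy":0,"wz":0},{"dx":2.2,"dy":1.8,"dz":0,"wx":0,"wy":0,"wz":0},{"dx":0,"dy":0,"dz":0,"wx":0,"wy":0,"wz":0},{"dx":0,"dy":0,"dz":0,"wx":0,"wy":0,"wz":0}]'
```

```text
t: 28.48
tcp_pos: [0.3901, -0.3424, 0.3236]
tool_rot: [0.734, 0.679, -0.0, 0.003]
force: [0.1, -0.2, -3.5]
finger_gap: 0.725
gripper_force: 56.0
t: 29.72
tcp_pos: [0.6312, -0.0869, 0.3193]
tool_rot: [0.734, 0.679, -0.001, -0.002]
force: [-0.2, -0.4, -3.2]
finger_gap: 0.731
gripper_force: 56.3
```

```bash
python3 -m inch '[{"dx":0,"dy":0.2,"dz":2,"wx":0,"wy":0,"wz":0},{"dx":0,"dy":0,"dz":3.5,"wx":0,"wy":0,"wz":0},{"dx":0,"dy":0,"dz":3.5,"wx":0,"wy":0,"wz":0},{"dx":0,"dy":0,"dz":3.5,"wx":0,"wy":0,"wz":0},{"dx":0,"dy":0,"dz":2.5,"wx":0,"wy":0,"wz":0},{"dx":0,"dy":0,"dz":1.5,"wx":0,"wy":0,"wz":0},{"dx":0,"dy":0,"dz":1,"wx":0,"wy":0,"wz":0},{"dx":0,"dy":0,"dz":0.7,"wx":0,"wy":0,"wz":0},{"dx":0,"dy":0,"dz":0.3,"wx":0,"wy":0,"wz":0},{"dx":0,"dy":0,"dz":0,"wx":0,"wy":0,"wz":0}]'
python3 -m inch '[{"dx":0,"dy":0,"dz":0.3,"wx":0,"wy":0,"wz":0},{"dx":0,"dy":0,"dz":0.2,"wx":0,"wy":0,"wz":0},{"dx":0,"dy":0,"dz":0.1,"wx":0,"wy":0,"wz":0},{"dx":0,"dy":0,"dz":0,"wx":0,"wy":0,"wz":0}]'
```

```text
t: 30.98
tcp_pos: [0.6346, -0.087, 0.1368]
tool_rot: [0.734, 0.679, 0.0, 0.0]
force: [-0.3, 0.6, -3.1]
finger_gap: 0.726
gripper_force: 56.3
t: 31.48
tcp_pos: [0.6344, -0.087, 0.1303]
tool_rot: [0.734, 0.679, -0.0, -0.0]
force: [-0.2, 0.2, -3.8]
finger_gap: 0.726
gripper_force: 56.3
```

```bash
python3 -m inch '[{"dx":0,"dy":0,"dz":0.3,"wx":0,"wy":0,"wz":0},{"dx":0,"dy":0,"dz":0.15,"wx":0,"wy":0,"wz":0},{"dx":0,"dy":0,"dz":0.1,"wx":0,"wy":0,"wz":0},{"dx":0,"dy":0,"dz":0,"wx":0,"wy":0,"wz":0}]'
python3 -m inch '[{"dx":0,"dy":0,"dz":0.1,"wx":0,"wy":0,"wz":0},{"dx":0,"dy":0,"dz":0.1,"wx":0,"wy":0,"wz":0},{"dx":0,"dy":0,"dz":0,"wx":0,"wy":0,"wz":0}]'
```

```text
t: 31.98
tcp_pos: [0.6343, -0.087, 0.1247]
tool_rot: [0.734, 0.679, -0.0, -0.0]
force: [-0.5, 0.7, -3.3]
finger_gap: 0.725
gripper_force: 56.3
t: 32.35
tcp_pos: [0.6344, -0.087, 0.123]
tool_rot: [0.734, 0.679, 0.0, 0.0]
force: [0.5, -0.2, -2.4]
finger_gap: 0.728
gripper_force: 56.3
```

```bash
python3 -m inch '[{"dx":0,"dy":0,"dz":0.1,"wx":0,"wy":0,"wz":0},{"dx":0,"dy":0,"dz":0.05,"wx":0,"wy":0,"wz":0},{"dx":0,"dy":0,"dz":0,"wx":0,"wy":0,"wz":0}]'
```

```text
t: 32.72
tcp_pos: [0.6345, -0.0867, 0.1228]
tool_rot: [0.734, 0.679, 0.0, 0.0]
force: [-2.0, 2.1, 5.2]
finger_gap: 0.728
gripper_force: 56.1
```

The jar has touched down. I'll release, rise and swing clear for a final look.

```bash
python3 -m inch '[{"dx":0,"dy":0,"dz":0,"wx":0,"wy":0,"wz":0},{"dx":0,"dy":0,"dz":0,"wx":0,"wy":0,"wz":0},{"dx":0,"dy":0,"dz":0,"wx":0,"wy":0,"wz":0},{"dx":0,"dy":0,"dz":0,"wx":0,"wy":0,"wz":0},{"dx":0,"dy":0,"dz":0,"wx":0,"wy":0,"wz":0}]' 1 40
python3 -m inch '[{"dx":0,"dy":0,"dz":-1.5,"wx":0,"wy":0,"wz":0},{"dx":0,"dy":0,"dz":-3,"wx":0,"wy":0,"wz":0},{"dx":0,"dy":0,"dz":-4,"wx":0,"wy":0,"wz":0},{"dx":0,"dy":0,"dz":-4,"wx":0,"wy":0,"wz":0},{"dx":0,"dy":0,"dz":-4,"wx":0,"wy":0,"wz":0},{"dx":-2,"dy":-3,"dz":-3,"wx":0,"wy":0,"wz":0},{"dx":-4,"dy":-3,"dz":0,"wx":0,"wy":0,"wz":0},{"dx":-4,"dy":-3,"dz":0,"wx":0,"wy":0,"wz":0},{"dx":-4,"dy":-3,"dz":0,"wx":0,"wy":0,"wz":0},{"dx":-4,"dy":-3,"dz":0,"wx":0,"wy":0,"wz":0}]'
python3 -m inch '[{"dx":-4,"dy":-3,"dz":0,"wx":0,"wy":0,"wz":0},{"dx":-4,"dy":-3,"dz":0,"wx":0,"wy":0,"wz":0},{"dx":-4,"dy":-2,"dz":0,"wx":0,"wy":0,"wz":0},{"dx":-4,"dy":0,"dz":0,"wx":0,"wy":0,"wz":0},{"dx":0,"dy":0,"dz":0,"wx":0,"wy":0,"wz":0}]'
python3 - <<'E'
from h import *
b=eyes.snapshot('side');a=eyes.snapshot('top')
cv2.imwrite('pics/f.png',np.hstack([cv2.resize(a[130:320,80:550],(470*4//5*2//2,152)) if 0 else cv2.resize(a[130:330,150:417],(400,300)),b[90:390,150:550]])[:,:,::-1])
cv2.imwrite('pics/tf.png',a[:,:,::-1]);cv2.imwrite('pics/sf.png',b[:,:,::-1])
g0=cv2.cvtColor(cv2.imread('pics/top0.png'),6)
E
```

```text
t: 33.35
tcp_pos: [0.6344, -0.087, 0.1213]
tool_rot: [0.734, 0.679, -0.0, -0.0]
force: [-0.4, 0.5, -0.9]
finger_gap: 0.999
gripper_force: 0.0
t: 34.6
tcp_pos: [0.4698, -0.2558, 0.3177]
tool_rot: [0.734, 0.679, 0.0, 0.001]
force: [0.9, -1.3, -0.1]
finger_gap: 0.997
gripper_force: 0.0
t: 35.22
tcp_pos: [0.3782, -0.4113, 0.3177]
tool_rot: [0.735, 0.678, -0.001, 0.002]
force: [0.0, 0.7, -0.2]
finger_gap: 0.999
gripper_force: 0.0
```

View pics/f.png

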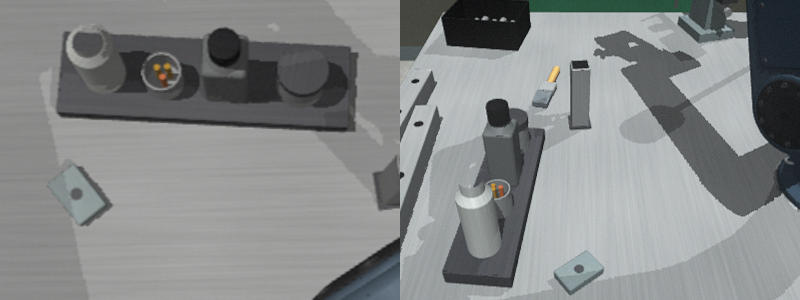

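The final view shows can, tin, bottle and jar in a row on the riser, all upright: cap centres at crop (87,42), (224,45) and lid (303,70). Magnet, brush and post look unmoved; I'll check the numbers.

Run:
```python
from h import *
o=np.array([.6435,.0377]);M=np.array([[.997,-.078],[.078,.997]])
for n,p,z in [('jar',(303,70),.105),('bottle',(224,45),.2),('bottle shoulder',(223,57),.16),('can',(87,42),.18),('can shoulder',(91,46),.148),('tin',(162,69),.08)]:
    X=ray('top',np.array(p)/1.498+[150,130],z)[0,:2];print(n,X,'stand',M@(X-o))
```

```text
jar [ 0.63058238 -0.08655211] stand [-0.00318721 -0.12488693]
bottle [0.63477912 0.00777168] stand [-0.00636031 -0.03051876]
bottle shoulder [0.63293681 0.00993639] stand [-0.00836594 -0.02850425]
can [0.64864229 0.16479436] stand [-0.0047865   0.12711418]
can shoulder [0.65397535 0.16559472] stand [0.00046814 0.12832811]
tin [0.64346922 0.08810172] stand [-0.00396202  0.05024811]
```

All of them are well within the limits, and the tin hasn't moved.

```bash
python3 -c "
from station import workorder;print(workorder.sign_off())"
```

```text
the job is handed in; nothing more can be done
None
```

I set the bottle (cap up), can and jar upright on the riser and handed the job in at about 35 s; the last pictures put all three well inside the limits and show nothing else disturbed, but sign-off gave no verdict.

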